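Hold a drilled lamp flange over its mounting block

ROBOT

A 6-joint arm with a two-finger parallel gripper is mounted at the origin on the work surface. World frame = base frame: x ahead of the robot, y to its left, z up, the work surface at z = 0. Lengths are in mm, angles in rad, forces in N, time in s.
With the tool pointing down it reaches from about 350 to 975 mm from the base axis. Payload 7.1 kg.
Tool frame: the origin (TCP) lies midway between the tips of the shut fingers; the grasp point (between the pads) lies pinch_z behind it (pinch_z is the distance from the TCP to the grasp point, in mm); z points along the fingers, y is the line along which they close (so a half turn about z gives the same grasp; the last joint's range is limited). The gripper opens to 88 mm and grips with 3 to 60 N. Pads are 20 mm wide; open, the fingers measure 115 mm over their backs; the gripper's body (75 mm by 178 mm) begins 61 mm behind the grasp point.
Start: joints at [-1.316, 0.423, 1.63, -0, 1.089, -0.019], TCP at [169.013, -601.697, 222.675] pointing down, gripper open.
Joint ranges: [-3, 3], [-0.9, 2.11], [0.09, 2.58], [-1.31, 4.45], [0.11, 2.69], [-2.54, 2.54]. Speed limits (rad/s): [2.39, 2.39, 3.01, 3.14, 3.14, 3.14].

INTERFACE

Orientations are given as a rotation vector (axis times angle).
In Python, from workcell import get_obs, get_image, close_job, pinch_z gives the robot as it stands.
- The arm moves only by the tool jog_arm, never from a script. Its argument "commands" is a list of rows, each a list of 3 entries, a list of its own where there are three numbers: the gripper command: -1 is shut, 1 is fully open, values between are in proportion, then the shift along the tool's x, y, z as a fraction of full scale, then the turn, a rotation vector about the tool's x, y, z as a fraction of full scale. In form: [[gripper, [tx, ty, tz], [rx, ry, rz]], ...]. A call has 1 to 10 rows; each row shifts and turns the commanded pose from where the row before left it, along the tool's axes as they then stand; what a row does not reach is not made up. Full scale, the value 1, is 0.1 m for a shift and 45 degrees for a turn. A row lasts 1/10 s, in which the tool goes at most 50 mm and 8.59 degrees, less where a joint would pass 70% of its speed; a pose out of reach is approached as far as the arm can. A call with a number of a shift or a turn outside -1 to 1 is refused whole. A call with a gripper value outside its range is refused whole. The fingers move at their own pace and stop on an object; the grip force is fixed at half the most. Time passes only in rows, so rows that do not move let the fingers close. It gives the time, the measured TCP pose, the force, the opening and the grip force at its end, in the units of the state.
- get_obs(): the state, without advancing time (a new reading comes with each control period).
- get_image(name): name is "scene" or "top" or "wrist"; returns a dict with "image" (384x512x3 uint8, blue, green, red), "z_map" (384x512 float32, mm along the optical axis (not along the pixel's ray), 0 where there is no reading), "intrinsics" (3x3 intrinsics, pixels), "k1" (the pictures are not rectified: a ray, as slopes to the right and down, at radius r is drawn at 1 + k1 r^2 times it, then the intrinsics apply), "eye" and "orientation" of the camera in the world; the wrist camera has in their place "mount" (4x4, takes a point from camera to tool coordinates, whose origin is the TCP and whose axes are the flange's). Camera axes: x right, y down, z forward; pixel columns grow to the right and rows downward; lengths in mm; the calibration is good to about 2 mm. A picture is of the moment at which its call begins: read the wrist's pose just before it.
- close_job(): hands the job in; it is judged then, once.
The state is a dict: "t": time; "qpos": joint angles; "qvel": joint speeds; "joint_torque": joint torques, N m; "ee_pos": TCP position; "orientation": TCP orientation; "ft_force": force on the tool from outside, world axes, zero at the start; "moment": the same for the moment, N m; "width": finger opening in mm; "grasp_force": force on a finger pad.
Only numpy, scipy, OpenCV 4.12 (cv2) and the standard library are available. Lean on these libraries where they do the work, as an engineer would, in place of code of your own. Each camera call takes 0.05 s, during which the arm holds its last target. There are 200 camera calls.

TASK

Slide the jaw of the small vise well open, lift out the drilled lamp flange by its tongue, and carry it to the beech block whose two threaded holes have the same spacing as the flange's holes. Hold it there level, hovering about 15 mm above the wood without ever touching the block, each threaded hole showing whole through a hole of the flange so that I can start the screws; finish while still holding it so, and leave the bottle, jar, eraser and screwdriver around the work where they are.

Things in the scene. Friction and masses are not known exactly. Their poses are not given: they have to be found in the camera images.
- vise_jaw (a joint): how far the moving jaw of the small steel vise has been slid open from its clamping place, in m: 0 shut on the flange, 0.060 fully open. The jaw slides level along +y of jaw_grip; it resists with some 3 N of plain friction, stays where it is left, and has no screw to undo. A lip on it overlaps the flange's edge by 7 mm while shut
- jaw_grip (a point): centre of the upright dark steel grip post on top of the moving jaw; the post is 30 mm (x) by 16 mm (y, the sliding direction) by 40 mm tall, so it reaches 20 mm above and below this point, and stands on the jaw, whose flat top is 44 mm above the table. With the jaw shut the flange's tongue stands 56 mm from it in -y. +y is the direction of opening
- flange_grip (a point): centre of the upright tongue of the drilled aluminium flange (0.13 to 0.21 kg), half-way up the tongue. The tongue is 36 mm (x) by 12 mm (y) by 60 mm tall and stands in the middle of a flat plate 96 mm (x) by 56 mm (y) by 6 mm. The plate's underside is 36 mm below this point. It starts lying flat on the vise's bed, 30 mm above the table, its long edges between the two jaws, tongue up; both jaws' tops are 44 mm above the table
- flange_hole_a (a point): centre, at the plate's underside, of one of the flange's two 16 mm through holes, 33 mm from the middle in -x of the flange
- flange_hole_b (a point): the same for the other hole, 33 mm from the middle in +x of the flange. The flange is the same either way round
- block_top (a point): centre of the top face of the right mounting block: a fixed beech block 120 mm (x) by 70 mm (y) by 40 mm tall with two threaded holes (6 mm bore, each with a dark steel collar 14 mm across, flush in the wood) 66 mm apart along x. The shorter block beside it (narrow_block) is much alike but its holes are only 30 mm apart; either may stand nearer the vise
- thread_a (a point): mouth of one threaded hole (6 mm) of the right block, in its top face, 33 mm from the middle in -x of the block
- thread_b (a point): mouth of the other threaded hole, 33 mm from the middle in +x of the block
- narrow_block: the wrong beech block, fixed, 84 x 70 x 40 mm, its holes 30 mm apart; origin under its centre
- vise: the fixed grey vise; its bed is 100 mm (x) by 210 mm (y) and 30 mm tall, the fixed jaw at its -y end, the moving jaw at +y; origin on the table under the middle of the jaws' shut gap
- paint_bottle: loose blue capped paint bottle, 48 mm wide, 110 mm tall; origin under its centre
- gel_jar: loose white jar, 64 mm wide, 75 mm tall; origin under its centre
- screwdriver: loose screwdriver lying beyond the blocks on the robot's right; origin under its middle
- eraser: loose white eraser, 55 x 24 x 13 mm; origin under its centre

How it is judged:
By the outcome, as a careful person would: the job done as asked, in the order asked, and still so for the second after the job is handed in, while the arm keeps its last pose, push and grip.
It also fails if it takes over 42 s, if anything falls off the work surface, if the arm or the gripper's body presses on something with over 40 N, if the wrist force passes 120 N, or if a joint passes its speed limit or range.

## Working session

There is one attempt and no reset: what is moved stays moved. The work goes in short steps, Python scripts to look and compute and a tool call to move; the robot and the scene stay as the last step left them, time stands still between calls to the robot, and variables do not carry over. Pictures are saved under pics/ and viewed, at most 10 in all, crops included, and the job is handed in when it is done.

Besides the shell and the picture viewer there is one more tool, called after "Request:" in YAML: its name, and indented under it one key for each argument. jog_arm: Moves the arm, as the interface text tells. Its arguments: {"type":"object","properties":{"commands":{"type":"array","items":{"type":"array"}}},"required":["commands"]}

```bash
mkdir -p pics
cat > h.py <<'E'
import numpy as np,cv2,pickle
from scipy.spatial.transform import Rotation as R
from workcell import get_obs,get_image,close_job,pinch_z
def grab(n):
    o=get_obs(); d=get_image(n); d['obs']=o
    if n=='wrist':
        T=np.eye(4);T[:3,:3]=rot(o['orientation']);T[:3,3]=o['ee_pos']
        d['T']=T@np.array(d['mount'])
    else:
        T=np.eye(4);T[:3,:3]=rot(d['orientation']);T[:3,3]=d['eye'];d['T']=T
    return d
def rot(v):
    v=np.array(v)
    return v if v.shape==(3,3) else R.from_rotvec(v).as_matrix()
def ray(d,px):
    K=np.array(d['intrinsics']);k=d['k1']
    p=(np.atleast_2d(px)-K[:2,2])/[K[0,0],K[1,1]]
    u=p.copy()
    for _ in range(20): u=p/(1+k*(u**2).sum(1,keepdims=True))
    return np.c_[u,np.ones(len(u))]
def plane(d,px,z):
    r=ray(d,px)@d['T'][:3,:3].T; e=d['T'][:3,3]
    return e+r*((z-e[2])/r[:,2])[:,None]
def cloud(d):
    v,u=np.mgrid[:384,:512]; px=np.c_[u.ravel(),v.ravel()].astype(float)
    P=ray(d,px)*d['z_map'].reshape(-1,1)
    P=P@d['T'][:3,:3].T+d['T'][:3,3]
    P[d['z_map'].ravel()==0]=np.nan
    return P.reshape(384,512,3)
E
python3 - <<'E'
from h import *
print(pinch_z if not callable(pinch_z) else pinch_z()); o=get_obs();print(o)
a=grab('top');b=grab('scene')
pickle.dump((a,b),open('tb.pkl','wb'))
for n,d in(('top',a),('scene',b)):
    print(n,d['T'],d['intrinsics'],d['k1']); cv2.imwrite(f'pics/{n}.png',d['image'])
cv2.imwrite('pics/both.png',cv2.resize(np.vstack([a['image'],b['image']]),(400,600)))
E
```

```text
18.700000000000003
{'t': 0.0, 'qpos': array([-1.31602090e+00,  4.23828866e-01,  1.63063723e+00, -2.26876611e-05,
        1.08858793e+00, -1.90243285e-02]), 'qvel': array([-4.24137405e-04, -4.03638931e-04, -1.50617599e-03, -7.58751898e-06,
       -2.26971100e-04, -7.55778073e-04]), 'joint_torque': array([-2.40877627e-03, -5.44633448e+01, -2.73673189e+01,  6.42096880e-02,
        2.27437005e-02, -1.38492123e-04]), 'ee_pos': array([ 168.86703048, -601.21159882,  221.92989598]), 'orientation': array([-3.11076181e+00, -4.28560158e-01,  3.01164852e-04]), 'ft_force': array([ 0.01554589,  0.15712475, -0.5909624 ]), 'moment': array([ 0.03093137, -0.04730798,  0.01088318]), 'grasp_force': 0.0, 'width': 87.58563329620809}
top [[ 1.37438622e-02 -9.87478237e-01  1.57155454e-01  4.07494807e+02]
 [-9.99625248e-01 -9.84800338e-03  2.55417330e-02 -8.87431269e+01]
 [-2.36742381e-02 -1.57447602e-01 -9.87243528e-01  1.02642212e+03]
 [ 0.00000000e+00  0.00000000e+00  0.00000000e+00  1.00000000e+00]] [[433.06589512   0.         252.44786845]
 [  0.         433.06589512 192.83113538]
 [  0.           0.           1.        ]] -0.14764323211951091
scene [[ 2.53072738e-01  7.59597897e-01 -5.99137066e-01  1.18429988e+03]
 [ 9.67401689e-01 -1.92681946e-01  1.64340013e-01 -2.50337104e+02]
 [ 9.38943229e-03 -6.21196187e-01 -7.83598836e-01  8.98879021e+02]
 [ 0.00000000e+00  0.00000000e+00  0.00000000e+00  1.00000000e+00]] [[497.65472026   0.         260.20261661]
 [  0.         497.65472026 192.01092549]
 [  0.           0.           1.        ]] 0.025175947694212074
```

View pics/top.png

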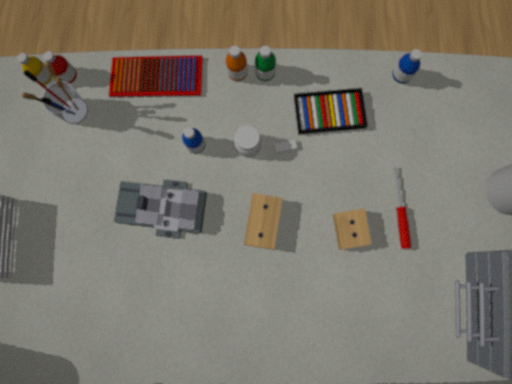

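View pics/scene.png

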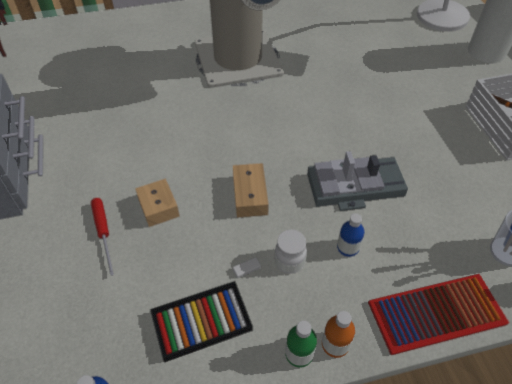

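The top view shows the vise at about (160,208), with the jaw opening to the left (+y). The right block is at (263,222), with holes near (265,207) and (261,235). The narrow block is at (352,229). The scene view shows the tongue at (347,163) and the dark post at (374,165).

Run:
```python
from h import *
a,b=pickle.load(open('tb.pkl','rb'))
for n,d,(x0,x1,y0,y1) in(('top',a,(105,295,170,260)),('scene',b,(225,415,135,220))):
    P=cloud(d);im=d['image']
    m=np.zeros((384,512),np.uint8);m[y0:y1,x0:x1]=1
    for lo,hi in((90,105),(70,89),(38,50),(26,34)):
        s=((P[...,2]>lo)&(P[...,2]<hi)&(m>0)).astype(np.uint8)
        k,l,st,c=cv2.connectedComponentsWithStats(s)
        for i in range(1,k):
            if st[i,4]>8:
                q=P[l==i]; r=cv2.minAreaRect(q[:,:2].astype(np.float32))
                print(n,lo,st[i,4],c[i].round(1),np.median(q,0).round(1),np.round(r[0],1),np.round(r[1],1),round(r[2],1))
    # dark holes on block
    g=im.max(2)
    s=((g<75)&(m>0)).astype(np.uint8)
    k,l,st,c=cv2.connectedComponentsWithStats(s)
    for i in range(1,k):
        if 5<st[i,4]<150: print('dark',n,st[i],c[i].round(1),plane(d,c[i],40).round(1))
t=cv2.resize(a['image'][170:260,105:295],None,fx=4,fy=4,interpolation=cv2.INTER_CUBIC)
s=cv2.resize(b['image'][135:220,225:415],None,fx=4,fy=4,interpolation=cv2.INTER_CUBIC)
v=cv2.resize(np.vstack([t,s]),(640,590));cv2.imwrite('pics/crop.png',v)
```

```text
top 90 89 [162.8 206.2] [524.2 131.4  95.6] [524.9 132.4] [12.7 35.1] 89.1
top 70 120 [140.1 201.5] [536.  186.4  83.8] [535.7 188.5] [17.5 30. ] 84.3
top 70 26 [166.4 205.9] [528.  127.4  77.5] [525.2 127.5] [ 1.6 34.4] 85.6
top 38 766 [150.1 204.5] [531.7 172.8  44.3] [534.7 172.5] [64.4 90.9] 84.0
top 38 668 [187.6 208.9] [524.6  85.3  44.3] [525.5  91.7] [51.8 92.5] 83.7
top 38 1464 [262.8 220.4] [499.8 -88.   40.6] [501.5 -87.6] [ 70.  120.3] 81.2
top 38 20 [169.8 207.1] [530.3 127.2  44. ] [527.3 126. ] [ 3.8 29.6] 83.6
top 26 886 [127.6 203.3] [536.8 233.9  30.1] [538.9 211. ] [100.6 101.6] 84.5
top 26 63 [172.2 187.3] [577.8 128.5  30.3] [575.3 127.5] [67.8 10.8] 83.8
top 26 313 [197.6 211.9] [517.6  61.2  30.1] [524.7  78.2] [ 51.7 100.2] 83.6
top 26 34 [169.9 194.9] [559.  131.2  30.6] [559.2 131.1] [14.3 13.4] 48.5
top 26 41 [166.7 222.9] [492.8 137.2  30.6] [494.8 134.3] [15.9 23.3] 63.0
dark top [173 182   6   5  23] [175.4 183.8] [[584.1 117.   40. ]]
dark top [121 188  18   4  43] [129.2 189.8] [[568.9 227.3  40. ]]
dark top [168 194   4   3  12] [169.5 195. ] [[557.5 
[... 831 characters left out ...]
528.1 135.1] [140.  103.1] 84.4
scene 38 1244 [249.9 185.5] [504.5 -88.2  40.6] [501.9 -87.4] [ 70.  124.3] 81.0
scene 26 1119 [367.5 181.5] [559.3 215.9  31.1] [534.3 156.2] [210.6 103.5] 84.7
scene 26 12 [341.1 163.6] [486.6 135.1  32.8] [485.3 135.6] [ 6.8 11.1] 48.8
scene 26 28 [350.  186.6] [555.4 131.   31.3] [556.7 131. ] [13.8 13.4] 17.2
scene 26 71 [251.7 208.6] [560.  -97.3  30.3] [560.3 -96.9] [69.5  7.7] 78.2
dark scene [342 158   7  18  59] [345.5 166.2] [[502.6 139.2  40. ]]
dark scene [385 181  19   5  52] [394.1 182.8] [[575.7 227.   40. ]]
dark scene [349 185   4   3  10] [350.5 186.2] [[561.1 128.8  40. ]]
dark scene [249 194   4   3  10] [250.5 195.2] [[531.  -93.1  40. ]]
```

View pics/crop.png

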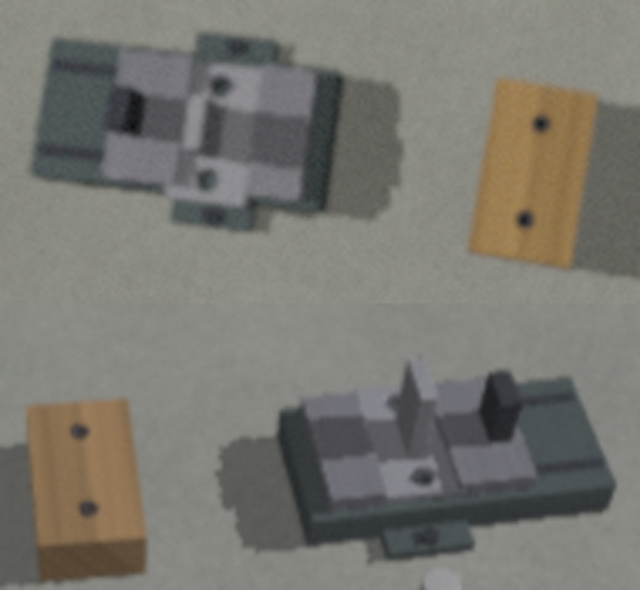

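The crop confirms the layout. The flange is centred near (525,132) at yaw −6.3°. The post is at (536,188) and the block at (501.6,−87.5), yaw −9°, with its holes 66 mm apart. The sizes match those given, so I'll move now.

Request:
jog_arm:
  commands:
    - [1,[0.284,-0.33,0.036],[0,0,0]]
    - [1,[0.284,-0.33,0.036],[0,0,0]]
    - [1,[0.284,-0.33,0.036],[0,0,0]]
    - [1,[0.284,-0.33,0.036],[0,0,0]]
    - [1,[0.284,-0.33,0.036],[0,0,0]]
    - [1,[0.284,-0.33,0.036],[0,0,0]]
    - [1,[0.284,-0.33,0.036],[0,0,0]]
    - [1,[0.284,-0.33,0.036],[0,0,0]]
    - [1,[0.284,-0.33,0.036],[0,0,0]]
    - [1,[0.284,-0.33,0.036],[0,0,0]]

```text
t: 1.1
ee_pos: [353.5, -205.5, 186.5]
orientation: [3.112, 0.428, 0.0]
ft_force: [1.2, -0.6, -0.3]
width: 88.1
grasp_force: 0.0
```

Request:
jog_arm:
  commands:
    - [1,[0.284,-0.33,0.036],[0,0,0]]
    - [1,[0.284,-0.33,0.036],[0,0,0]]
    - [1,[0.284,-0.33,0.036],[0,0,0]]
    - [1,[0.284,-0.33,0.036],[0,0,0]]
    - [1,[0.284,-0.33,0.036],[0,0,0]]
    - [1,[0.284,-0.33,0.036],[0,0,0]]
    - [1,[0.284,-0.33,0.036],[0,0,0]]
    - [1,[0.284,-0.33,0.036],[0,0,0]]
    - [1,[0.284,-0.33,0.036],[0,0,0]]
    - [1,[0.284,-0.33,0.036],[0,0,0]]

```text
t: 2.1
ee_pos: [537.6, 189.1, 150.2]
orientation: [3.112, 0.429, -0.001]
ft_force: [0.7, -1.3, 0.5]
width: 87.8
grasp_force: 0.0
```

Request:
jog_arm:
  commands:
    - [1,[0,0,0],[0,0,-0.19]]
    - [1,[0,0,0],[0,0,-0.19]]
    - [1,[0,0,0],[0,0,-0.19]]
    - [1,[0,0,0],[0,0,-0.19]]
    - [1,[0,0,0],[0,0,-0.19]]
    - [1,[0,0,0],[0,0,-0.19]]
    - [1,[0,0,0],[0,0,-0.19]]
    - [1,[0,0,0],[0,0,-0.18]]
    - [1,[0,0,0],[0,0,0]]
    - [1,[0,0,0],[0,0,0]]

```text
t: 3.1
ee_pos: [537.2, 187.2, 150.5]
orientation: [-2.345, -2.09, 0.001]
ft_force: [0.3, 1.1, -0.2]
width: 87.9
grasp_force: 0.0
```

```bash
cat >> h.py <<'E'
def go(o,tgt,yaw):
    """tool-axis shift (mm) and turn (deg) to target TCP with tool y at world yaw (deg), level"""
    A=rot(o['orientation']); c,s=np.cos(np.radians(yaw)),np.sin(np.radians(yaw))
    y=np.array([c,s,0]);z=np.array([0,0,-1.]);B=np.c_[np.cross(y,z),y,z]
    return (A.T@(np.array(tgt)-o['ee_pos'])).round(1), np.degrees(R.from_matrix(A.T@B).as_rotvec()).round(2)
E
python3 - <<'E'
from h import *
d=grab('wrist');o=d['obs'];print(o['t'],o['ee_pos'],o['orientation'],o['qpos'])
pickle.dump(d,open('w1.pkl','wb'))
P=cloud(d)
for lo,hi in((90,102),(75,89)):
    s=((P[...,2]>lo)&(P[...,2]<hi)).astype(np.uint8)
    k,l,st,c=cv2.connectedComponentsWithStats(s)
    for i in range(1,k):
        if st[i,4]>100:
            q=P[l==i];r=cv2.minAreaRect(q[:,:2].astype(np.float32));print(lo,st[i],np.median(q,0).round(1),np.round(r[0],1),np.round(r[1],1),r[2])
print(go(o,[536,188,50],-6.3))
cv2.imwrite('pics/w1.png',d['image'])
E
```

```text
3.1 [537.23550814 187.24973613 150.49527854] [-2.34518671e+00 -2.09011776e+00  6.05174680e-04] [3.14454576e-01 4.36103145e-01 1.80709097e+00 9.09885492e-06
 8.98822407e-01 4.29339928e-01]
90 [226 260  43   8 295] [524.7 137.7  95.7] [523.9 137.2] [ 3.8 35.2] 83.11393737792969
75 [235 189  36  22 734] [534.5 189.9  84.6] [534.4 188.4] [16.5 29.2] 83.9687271118164
75 [227 252  42   9 300] [524.6 138.4  82.5] [524.2 138.3] [ 2.2 35.9] 84.76472473144531
(array([  0.6,  -1.3, 100.5]), array([-0.02,  0.01, -0.28]))
```

View pics/w1.png

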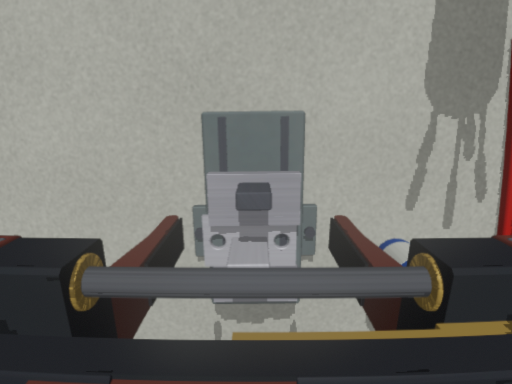

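The wrist view shows the post at (254,196), lined up between the fingers, with the tongue below it at (248,262). I'll go down and grip the post.

Request:
jog_arm:
  commands:
    - [1,[0.01,-0.015,0.3],[0,0,0]]
    - [1,[0,0,0.3],[0,0,0]]
    - [1,[0,0,0.2],[0,0,0]]
    - [1,[0,0,0.18],[0,0,0]]
    - [-1,[0,0,0],[0,0,0]]
    - [-1,[0,0,0],[0,0,0]]
    - [-1,[0,0,0],[0,0,0]]
    - [-1,[0,0,0],[0,0,0]]
    - [-1,[0,0,0],[0,0,0]]
    - [-1,[0,0,0],[0,0,0]]

```text
t: 4.15
ee_pos: [536.3, 188.5, 53.2]
orientation: [2.341, 2.094, 0.001]
ft_force: [0.6, 0.4, -0.1]
width: 43.2
grasp_force: 0.0
```

Request:
jog_arm:
  commands:
    - [-1,[0,0,0],[0,0,0]]
    - [-1,[0,0,0],[0,0,0]]
    - [-1,[0,0,0],[0,0,0]]
    - [-1,[0,0,0],[0,0,0]]

```text
t: 4.55
ee_pos: [535.1, 188.5, 52.8]
orientation: [-2.34, -2.094, 0.002]
ft_force: [-4.5, 1.4, 6.0]
width: 29.9
grasp_force: 30.0
```

Request:
jog_arm:
  commands:
    - [-1,[0.05,0,0],[0,0,0]]
    - [-1,[0.08,0,0],[0,0,0]]
    - [-1,[0.08,0,0],[0,0,0]]
    - [-1,[0.08,0,0],[0,0,0]]
    - [-1,[0.08,0,0],[0,0,0]]
    - [-1,[0.08,0,0],[0,0,0]]
    - [-1,[0.07,0,0],[0,0,0]]
    - [-1,[0.02,0,0],[0,0,0]]
    - [-1,[0,0,0],[0,0,0]]

```text
t: 5.45
ee_pos: [540.8, 242.3, 52.8]
orientation: [-2.34, -2.094, 0.003]
ft_force: [-7.5, 1.6, 6.5]
width: 29.8
grasp_force: 30.0
```

Request:
jog_arm:
  commands:
    - [1,[0,0,0],[0,0,0]]
    - [1,[0,0,0],[0,0,0]]
    - [1,[0,0,0],[0,0,0]]
    - [1,[0,0,0],[0,0,0]]
    - [1,[0,0,0],[0,0,0]]
    - [1,[0,0,0],[0,0,0]]
    - [1,[0,0,-0.2],[0,0,0]]
    - [1,[0,0,-0.4],[0,0,0]]
    - [1,[0,0,-0.4],[0,0,0]]
    - [1,[0,0,0],[0,0,0]]

```text
t: 6.45
ee_pos: [545.3, 243.5, 158.1]
orientation: [2.339, 2.093, 0.014]
ft_force: [1.6, 0.3, 0.8]
width: 87.9
grasp_force: 0.0
```

Run:
```python
from h import *
d=grab('wrist');o=d['obs'];print(o['t'],o['ee_pos'],o['width'])
P=cloud(d)
for lo,hi in((90,102),(75,89)):
    s=((P[...,2]>lo)&(P[...,2]<hi)).astype(np.uint8)
    k,l,st,c=cv2.connectedComponentsWithStats(s)
    for i in range(1,k):
        if st[i,4]>100:
            q=P[l==i];r=cv2.minAreaRect(q[:,:2].astype(np.float32));print(lo,st[i],np.median(q,0).round(1),np.round(r[0],1),np.round(r[1],1),r[2])
print(go(o,[525,132,145],-6.3),go(o,[525,132,145],83.7))
```

```text
6.45 [545.33099987 243.51608783 158.06100416] 87.8505547899829
90 [499   0  13  15 128] [747.8 374.1  93.5] [748.7 373.1] [ 3.3 14.3] 35.71371841430664
90 [227 312  39  17 594] [524.8 135.4  96.4] [524.3 133.1] [13.7 35. ] 83.44032287597656
75 [483   0  29  29 416] [750.3 372.2  81.4] [753.9 370.8] [ 5.7 34.3] 48.583213806152344
75 [232 191  36  20 695] [540.7 243.7  84.6] [540.3 242.6] [15.8 30. ] 83.99344635009766
75 [228 302  37  12 338] [524.7 138.7  82.1] [524.6 138.7] [ 2.9 34.8] 83.47733306884766
(array([-113.1,   -7.9,   12.5]), array([ 0.47, -0.26, -0.06])) (array([-113.1,   -7.9,   12.5]), array([  0.58,   0.16, -90.06]))
```

Request:
jog_arm:
  commands:
    - [1,[-0.37,-0.025,0.04],[0,0,0]]
    - [1,[-0.37,-0.025,0.04],[0,0,0]]
    - [1,[-0.37,-0.025,0.04],[0,0,0]]
    - [1,[0,0,0],[0,0,-0.18]]
    - [1,[0,0,0],[0,0,-0.18]]
    - [1,[0,0,0],[0,0,-0.18]]
    - [1,[0,0,0],[0,0,-0.18]]
    - [1,[0,0,0],[0,0,-0.18]]
    - [1,[0,0,0],[0,0,-0.18]]
    - [1,[0,0,0],[0,0,-0.18]]

```text
t: 7.5
ee_pos: [521.3, 132.4, 139.3]
orientation: [-1.057, -2.956, 0.002]
ft_force: [0.3, -0.7, 0.1]
width: 87.8
grasp_force: 0.0
```

Request:
jog_arm:
  commands:
    - [1,[0,0,0],[0,0,-0.18]]
    - [1,[0,0,0],[0,0,-0.18]]
    - [1,[0,0,0],[0,0,-0.18]]
    - [1,[0,0,0],[0,0,-0.18]]
    - [1,[0,0,0],[0,0,-0.02]]
    - [1,[0,0,0],[0,0,0]]
    - [1,[0,0,0],[0,0,0]]
    - [1,[0,0,0],[0,0,0]]

```text
t: 8.3
ee_pos: [522.1, 132.6, 140.5]
orientation: [-0.177, -3.136, 0.0]
ft_force: [0.4, -0.6, 0.8]
width: 87.7
grasp_force: 0.0
```

Run:
```python
from h import *
d=grab('wrist');o=d['obs'];print(o['t'],o['ee_pos'],o['width'],o['qpos'])
P=cloud(d)
for lo,hi in((90,102),(75,89)):
    s=((P[...,2]>lo)&(P[...,2]<hi)).astype(np.uint8)
    k,l,st,c=cv2.connectedComponentsWithStats(s)
    for i in range(1,k):
        if st[i,4]>100:
            q=P[l==i];r=cv2.minAreaRect(q[:,:2].astype(np.float32));print(lo,st[i],np.median(q,0).round(1),np.round(r[0],1),np.round(r[1],1),r[2])
print(go(o,[524.6,132.4,54],83.7))
cv2.imwrite('pics/w2.png',d['image'])
```

```text
8.3 [522.10234616 132.61223733 140.45313009] 87.70861994440459 [ 2.26637961e-01  4.12086618e-01  1.87955102e+00  1.36058258e-05
  8.50326503e-01 -1.23141846e+00]
90 [248 187  16  48 751] [522.5 132.5  96.8] [523.5 132.5] [11.5 35.8] 83.32367706298828
75 [378 192  26  38 863] [538.8 239.7  84.7] [540.3 241.3] [16.2 29.9] 83.94586944580078
(array([-2.5,  0.1, 86.5]), array([-0.01, -0.02, -0.16]))
```

View pics/w2.png

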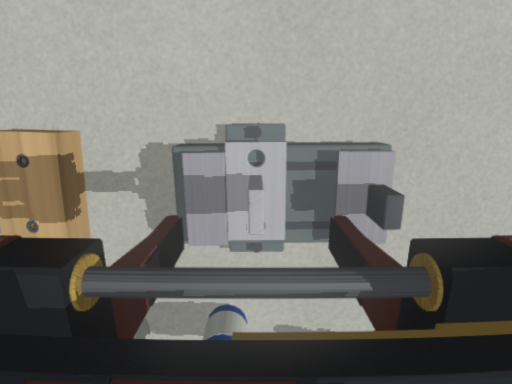

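The wrist view shows the jaw clear of the flange and the tongue at (256,211), centred between the fingers. The bottle is out of the way. I'll go down and grip the tongue.

Request:
jog_arm:
  commands:
    - [1,[-0.02,0,0.3],[0,0,0]]
    - [1,[0,0,0.3],[0,0,0]]
    - [1,[0,0,0.2],[0,0,0]]
    - [1,[0,0,0.06],[0,0,0]]
    - [-1,[0,0,0],[0,0,0]]
    - [-1,[0,0,0],[0,0,0]]
    - [-1,[0,0,0],[0,0,0]]
    - [-1,[0,0,0],[0,0,0]]
    - [-1,[0,0,0],[0,0,0]]
    - [-1,[0,0,0],[0,0,0]]

```text
t: 9.35
ee_pos: [524.4, 132.5, 55.1]
orientation: [0.174, 3.136, 0.0]
ft_force: [-0.6, -0.0, -0.3]
width: 43.3
grasp_force: 0.0
```

Request:
jog_arm:
  commands:
    - [-1,[0,0,0],[0,0,0]]
    - [-1,[0,0,0],[0,0,0]]
    - [-1,[0,0,0],[0,0,0]]
    - [-1,[0,0,0],[0,0,0]]
    - [-1,[0,0,0],[0,0,0]]
    - [-1,[0,0,0],[0,0,0]]
    - [-1,[0,0,0],[0,0,0]]

```text
t: 10.05
ee_pos: [524.2, 132.4, 54.6]
orientation: [-0.174, -3.137, -0.0]
ft_force: [-0.6, -0.1, -0.9]
width: 11.8
grasp_force: 30.0
```

Request:
jog_arm:
  commands:
    - [-1,[0,0,-0.04],[0,0,0]]
    - [-1,[0,0,-0.1],[0,0,0]]
    - [-1,[0,0,-0.2],[0,0,0]]
    - [-1,[0,0,-0.2],[0,0,0]]
    - [-1,[0,0,-0.15],[0,0,0]]
    - [-1,[0,0,-0.06],[0,0,0]]
    - [-1,[0,0,0],[0,0,0]]

```text
t: 10.75
ee_pos: [524.9, 132.6, 130.9]
orientation: [0.174, 3.135, 0.001]
ft_force: [-0.1, 1.2, -1.9]
width: 11.9
grasp_force: 30.0
```

Request:
jog_arm:
  commands:
    - [-1,[0,-0.15,0],[0,0,0]]
    - [-1,[0,-0.3,0],[0,0,0]]
    - [-1,[0,-0.4,0],[0,0,0]]
    - [-1,[0,-0.4,0],[0,0,0]]
    - [-1,[0,-0.4,0],[0,0,0]]
    - [-1,[0,-0.3,0],[0,0,0]]
    - [-1,[-0.02,-0.18,0],[0,0,0]]
    - [-1,[0,-0.08,0],[0,0,0.056]]
    - [-1,[0,0,0],[0,0,0]]
    - [-1,[0,0,0],[0,0,0]]

```text
t: 11.75
ee_pos: [501.3, -87.1, 129.3]
orientation: [-0.244, -3.131, -0.0]
ft_force: [-0.3, -0.3, -1.4]
width: 11.8
grasp_force: 30.0
```

Run:
```python
from h import *
o=get_obs();print(o['t'],o['ee_pos'],o['width'],go(o,[501.7,-87.5,80],80.9))
ds={n:grab(n) for n in('wrist','top','scene')}
pickle.dump(ds,open('p3.pkl','wb'))
w=ds['wrist']['image']
t=cv2.resize(ds['top']['image'][180:260,220:310],(512,455),interpolation=cv2.INTER_CUBIC)
s=cv2.resize(ds['scene']['image'][130:225,200:300],(512,486),interpolation=cv2.INTER_CUBIC)
c=np.hstack([cv2.resize(x,(266,266*x.shape[0]//x.shape[1]))[:199] if 0 else cv2.resize(x,(400,300)) for x in(t,s)])
cv2.imwrite('pics/p3.png',np.vstack([c,np.hstack([cv2.resize(w,(400,300)),np.zeros((300,400,3),np.uint8)])]))
```

```text
11.75 [501.27981296 -87.11885342 129.26560439] 11.787159752496454 (array([-0.5, -0.3, 49.3]), array([ 0.01, -0.06,  0.2 ]))
```

View pics/p3.png

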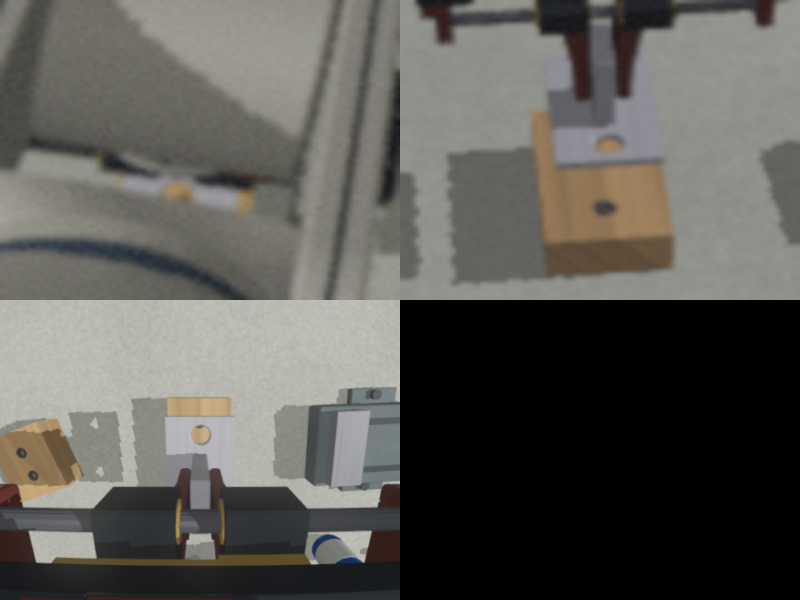

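The top view is hidden by the arm. The scene view shows the flange above the block with its far hole at crop (608,145), and the wrist view shows the near hole at about (200,435). The flange is level and firmly held. I'll go down to about 15 mm and measure the holes from close up.

Request:
jog_arm:
  commands:
    - [-1,[0,0,0.1],[0,0,0]]
    - [-1,[0,0,0.15],[0,0,0]]
    - [-1,[0,0,0.12],[0,0,0]]
    - [-1,[0,0,0.08],[0,0,0]]
    - [-1,[0,0,0.04],[0,0,0]]
    - [-1,[0,0,0],[0,0,0]]
    - [-1,[0,0,0],[0,0,0]]
    - [-1,[0,0,0],[0,0,0]]

```text
t: 12.7
ee_pos: [502.1, -87.5, 81.1]
orientation: [0.243, 3.131, -0.0]
ft_force: [0.1, 0.1, -1.5]
width: 12.0
grasp_force: 30.0
```

Run:
```python
from h import *
o=get_obs();print(o['t'],o['ee_pos'],o['width'],go(o,[501.7,-87.5,80],80.9))
ds={n:grab(n) for n in('wrist','scene')}
pickle.dump(ds,open('p4.pkl','wb'))
for n,d in ds.items():
    P=cloud(d); q=P[(np.abs(P[...,0]-501)<60)&(np.abs(P[...,1]+87)<40)]
    h=np.histogram(q[:,2],bins=np.arange(36,70,2));print(n,h[0])
    s=(P[...,2]>55)&(P[...,2]<67)&(np.abs(P[...,0]-501)<60)&(np.abs(P[...,1]+87)<40)
    A=np.c_[P[s][:,:2]-[501,-87],np.ones(s.sum())];print('plane',np.linalg.lstsq(A,P[s][:,2],rcond=None)[0])
w=ds['wrist']['image'][120:240,180:340]
s=ds['scene']['image'][130:220,205:325]
cv2.imwrite('pics/p4.png',np.hstack([cv2.resize(x,(400,300),interpolation=cv2.INTER_CUBIC) for x in(w,s)]))
```

```text
12.7 [502.13041838 -87.53263474  81.13453777] 11.97709247718895 (array([ 0.4, -0. ,  1.1]), array([-0.  ,  0.06,  0.21]))
wrist [   0  258 2817  185    0    0    0    0    0    0   52   28   93 4528
 1000   19]
plane [ 6.50544328e-03 -2.13410599e-03  6.35032900e+01]
scene [ 25 161 200  62   6   0   0   0   0   1  15  38 149 266 134  24]
plane [-6.23041046e-03  7.55523076e-03  6.27764799e+01]
```

View pics/p4.png

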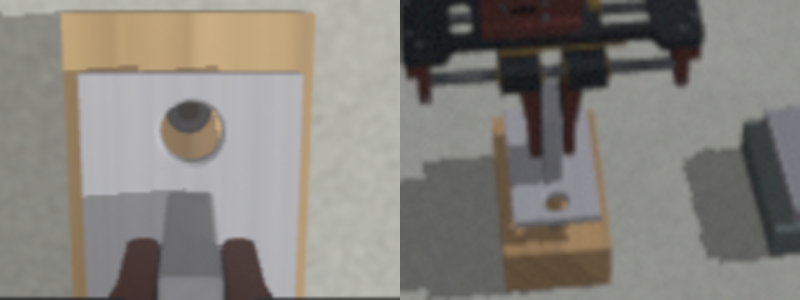

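The left crop (wrist) shows the near flange hole at (192,130) with the dark collar partly visible under its upper rim. That offset is mostly the slanted view. The right crop (scene) shows the far hole at (557,203). I'll compare the plate and block edges within the same image.

```bash
cat > fit.py <<'E'
from h import *
def fit(d,zt,zb=40.0):
    im=d['image'].astype(int);P=cloud(d)
    wood=(im[...,2]-im[...,0]>40)
    v,u=np.mgrid[:384,:512]; px=np.c_[u.ravel(),v.ravel()].astype(float)
    a=np.radians(-9.1);X=np.array([np.cos(a),np.sin(a)]);Y=np.array([-X[1],X[0]])
    out={}
    for nm,z,m in(('plate',zt,(P[...,2]>55)&(P[...,2]<68)),('block',zb,(P[...,2]>37)&(P[...,2]<45)&wood)):
        Q=plane(d,px,z).reshape(384,512,3)[...,:2]-[501.6,-87.5]
        x=Q@X;y=Q@Y; m=m&(abs(x)<70)&(abs(y)<42)
        xs=x[m];ys=y[m]; r={}
        print(nm,m.sum(),'x',np.percentile(xs,[.5,99.5]).round(1),'y',np.percentile(ys,[.5,99.5]).round(1))
        bx=np.arange(-58,60,3);L=[]
        for b in bx:
            s=abs(xs-b)<1.5
            if s.sum()>15: L.append((b,ys[s].min(),ys[s].max()))
        L=np.array(L);g=L[(L[:,2]-L[:,1])>(52 if nm=='plate' else 66)]
        if len(g)>3: print('  lines',np.polyfit(g[:,0],g[:,1],1).round(3),np.polyfit(g[:,0],g[:,2],1).round(3),len(g))
        by=np.arange(-24,25,3);E=[(b,xs[abs(ys-b)<1.5].min(),xs[abs(ys-b)<1.5].max()) for b in by if (abs(ys-b)<1.5).sum()>5]
        E=np.array(E);print('  ends lo,hi',np.polyfit(E[:,0],E[:,1],1).round(3),np.polyfit(E[:,0],E[:,2],1).round(3))
    # flange hole: non-plate blob inside the plate; centre on top plane
    s=((P[...,2]<50)|wood|(im.max(2)<70)).astype(np.uint8)
    Q=plane(d,px,zt).reshape(384,512,3)[...,:2]-[501.6,-87.5];x=Q@X;y=Q@Y
    for nm,c in(('a',-33),('b',33)):
        h=(s>0)&(np.hypot(x-c,y)<12)
        if h.sum()>10: print('hole',nm,'x',x[h].min().round(1),x[h].max().round(1),'y',y[h].min().round(1),y[h].max().round(1))
    # dark collar
    Qb=plane(d,px,zb).reshape(384,512,3)[...,:2]-[501.6,-87.5];xb=Qb@X;yb=Qb@Y
    for nm,c in(('a',-33),('b',33)):
        h=(im.max(2)<95)&(np.hypot(xb-c,yb)<10)
        if h.sum()>3: print('collar',nm,'n',h.sum(),'x',xb[h].min().round(1),xb[h].max().round(1),'y',yb[h].min().round(1),yb[h].max().round(1))
E
python3 - <<'E'
from fit import *
ds=pickle.load(open('p4.pkl','rb'))
for n,d in ds.items(): print('##',n);fit(d,62.5)
a,b=pickle.load(open('tb.pkl','rb'))
E
```

```text
## wrist
plate 5720 x [-48.2  11.5] y [-28.   27.9]
  lines [ 4.000e-03 -2.792e+01] [3.0000e-03 2.7924e+01] 20
  ends lo,hi [-1.9000e-02 -4.7958e+01] [-1.000e-03 -1.932e+00]
block 3197 x [-61.8  20.5] y [-35.1  34.4]
  lines [ 6.0000e-03 -3.4782e+01] [2.0000e-03 3.4228e+01] 27
  ends lo,hi [-3.0000e-03 -6.1702e+01] [-2.0000e-03 -3.7178e+01]
hole a x -40.0 -26.4 y -7.4 7.9
hole b x 25.6 45.0 y -11.4 11.6
collar a n 150 x -36.7 -28.8 y -6.1 5.3
## scene
plate 626 x [-45.9  53.4] y [-27.2  28.7]
  lines [-9.0000e-03 -2.6051e+01] [5.0000e-03 2.7746e+01] 18
  ends lo,hi [  0.523 -14.19 ] [-1.5000e-02  5.2424e+01]
block 268 x [-58.2  60.7] y [-34.4  33.9]
  lines [ -0.06  -31.077] [-0.124 39.666] 4
  ends lo,hi [-0.257 36.715] [4.1000e-02 5.8799e+01]
hole a x -42.2 -24.1 y -10.3 -2.5
hole b x 33.0 42.0 y -4.7 6.5
collar a n 26 x -40.7 -25.1 y -8.3 5.2
collar b n 11 x 34.6 40.5 y -4.8 4.2
```

Run:
```python
from fit import *
d=pickle.load(open('p4.pkl','rb'))['wrist']
print(d['T'].round(2))
a=np.radians(-9.1);X=np.array([np.cos(a),np.sin(a)]);Y=np.array([-X[1],X[0]])
for u in(252,256,260):
  for v in range(156,188,2):
    q=[plane(d,[u,v],z)[0,:2]-[501.6,-87.5] for z in(62.5,56.5,40)]
    print(u,v,d['image'][v,u],d['z_map'][v,u].round(0),[round(float(k@X),1) for k in q],round(float(q[2]@Y),1))
```

```text
[[ 1.5000e-01  9.6000e-01  2.4000e-01  4.3632e+02]
 [ 9.9000e-01 -1.5000e-01 -4.0000e-02 -7.7140e+01]
 [ 0.0000e+00  2.5000e-01 -9.7000e-01  2.4405e+02]
 [ 0.0000e+00  0.0000e+00  0.0000e+00  1.0000e+00]]
252 156 [183 179 179] 181.0 [-43.1, -42.4, -40.3] -2.6
252 158 [183 179 179] 181.0 [-41.9, -41.1, -38.9] -2.6
252 160 [160 158 158] 182.0 [-40.6, -39.8, -37.4] -2.6
252 162 [71 72 76] 214.0 [-39.3, -38.4, -36.0] -2.6
252 164 [64 67 71] 216.0 [-38.1, -37.1, -34.6] -2.6
252 166 [69 70 73] 214.0 [-36.8, -35.8, -33.1] -2.6
252 168 [81 80 82] 205.0 [-35.5, -34.5, -31.7] -2.6
252 170 [84 82 84] 206.0 [-34.2, -33.2, -30.3] -2.6
252 172 [81 86 93] 205.0 [-32.9, -31.8, -28.8] -2.6
252 174 [ 92 117 138] 205.0 [-31.6, -30.5, -27.4] -2.6
252 176 [ 92 117 137] 206.0 [-30.3, -29.2, -25.9] -2.6
252 178 [ 92 116 137] 207.0 [-29.0, -27.8, -24.4] -2.6
252 180 [ 92 117 137] 208.0 [-27.7, -26.5, -23.0] -2.6
252 182 [101 118 135] 209.0 [-26.4, -25.1, -21.5] -2.6
252 184 [154 150 151] 187.0 [-25.1, -23.7, -20.0] -2.6
252 186 [179 175 175] 185.0 [-23.8, -22.4, -18.5] -2.6
256 156 [185 180 181] 180.0 [-43.
[... 961 characters left out ...]
8, -37.5] 3.1
260 162 [82 82 84] 203.0 [-39.3, -38.5, -36.0] 3.1
260 164 [78 78 80] 204.0 [-38.1, -37.1, -34.6] 3.1
260 166 [82 81 84] 205.0 [-36.8, -35.8, -33.2] 3.1
260 168 [84 83 84] 205.0 [-35.5, -34.5, -31.7] 3.1
260 170 [83 83 86] 205.0 [-34.2, -33.2, -30.3] 3.1
260 172 [ 94 117 137] 206.0 [-32.9, -31.8, -28.8] 3.2
260 174 [ 99 128 152] 206.0 [-31.6, -30.5, -27.4] 3.2
260 176 [ 99 128 151] 208.0 [-30.4, -29.2, -25.9] 3.2
260 178 [100 128 151] 207.0 [-29.0, -27.8, -24.5] 3.2
260 180 [100 128 150] 207.0 [-27.7, -26.5, -23.0] 3.2
260 182 [104 122 138] 206.0 [-26.4, -25.1, -21.5] 3.2
260 184 [134 131 132] 185.0 [-25.1, -23.8, -20.0] 3.2
260 186 [168 164 165] 187.0 [-23.8, -22.4, -18.6] 3.2
```

The bore and collar edges put thread_a at x −35.0, and the flange hole is at −32.6. The flange is therefore about 2.4 mm too far in +x and 0.5 mm in +y, and the gap is about 16.5 mm. I'll correct all three.

Request:
jog_arm:
  commands:
    - [-1,[0.023,-0.005,0.015],[0,0,0]]
    - [-1,[0,0,0],[0,0,0]]
    - [-1,[0,0,0],[0,0,0]]
    - [-1,[0,0,0],[0,0,0]]
    - [-1,[0,0,0],[0,0,0]]

```text
t: 13.3
ee_pos: [499.4, -87.6, 79.2]
orientation: [0.243, 3.132, -0.0]
ft_force: [-0.2, 0.2, -1.8]
width: 11.8
grasp_force: 30.0
```

Run:
```python
from fit import *
d=grab('wrist');s=grab('scene');o=d['obs'];print(o['t'],o['ee_pos'],o['ft_force'],o['width'])
print(go(o,[501.7,-87.5,80],80.9))
fit(d,61.3)
a=np.radians(-9.1);X=np.array([np.cos(a),np.sin(a)])
for v in range(156,188,2):
    q=[plane(d,[256,v],z)[0,:2]-[501.6,-87.5] for z in(61.3,40)]
    print(v,d['image'][v,256],[round(float(k@X),1) for k in q])
cv2.imwrite('pics/p5.png',np.hstack([cv2.resize(x,(400,300),interpolation=cv2.INTER_CUBIC) for x in(d['image'][140:200,220:300],s['image'][170:215,225:285])]))
```

```text
13.3 [499.44235451 -87.5910548   79.20708683] [-0.23530092  0.22802704 -1.79031002] 11.811390374124553
(array([-2.2,  0.4, -0.8]), array([-0.  ,  0.01,  0.22]))
plate 5736 x [-50.9   8.5] y [-28.4  27.3]
  lines [ 4.0000e-03 -2.8279e+01] [3.0000e-03 2.7336e+01] 20
  ends lo,hi [-1.9000e-02 -5.0689e+01] [ 0.027 -4.115]
block 2808 x [-61.8  17.6] y [-35.2  34.4]
  lines [ 6.0000e-03 -3.4816e+01] [3.0000e-03 3.4251e+01] 26
  ends lo,hi [-3.0000e-03 -6.1741e+01] [-2.0000e-03 -4.0128e+01]
hole a x -42.7 -29.2 y -7.8 6.8
hole b x 26.3 43.5 y -11.8 11.8
collar a n 219 x -39.7 -29.0 y -6.6 5.5
collar b n 4 x 32.4 34.2 y -9.9 10.0
156 [184 180 180] [-45.9, -43.2]
158 [182 178 179] [-44.6, -41.8]
160 [125 122 123] [-43.4, -40.4]
162 [80 79 81] [-42.1, -39.0]
164 [67 68 71] [-40.8, -37.6]
166 [64 66 69] [-39.6, -36.1]
168 [65 66 69] [-38.3, -34.7]
170 [65 66 69] [-37.0, -33.3]
172 [76 75 77] [-35.7, -31.9]
174 [84 82 83] [-34.4, -30.4]
176 [81 80 82] [-33.1, -29.0]
178 [ 91 114 134] [-31.8, -27.5]
180 [ 91 117 137] [-30.5, -26.1]
182 [ 93 117 136] [-29.2, -24.6]
184 [119 118 120] [-27.9, -23.1]
186 [168 164 164] [-26.6, -21.7]
```

View pics/p5.png

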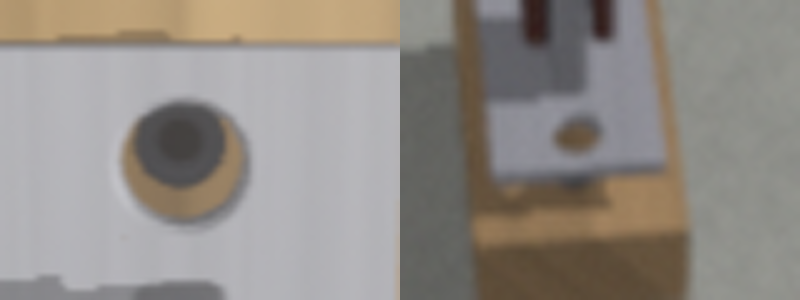

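The wrist view now shows the bore and its collar whole through the near hole at (182,150). The hole centre is at x −35.4 and the thread at −35.0, with y within 0.2 mm. In the scene view, the dark collar of the other thread shows at the plate edge (575,185), which is where centred alignment would put it. The gap is about 14.6 mm, so I'm handing in.

```bash
python3 -c "
from workcell import close_job
print(close_job())"
```

```text
the job is handed in; nothing more can be done
None
```

I handed the job in with the flange held level about 15 mm above the right block. One threaded hole shows whole through its flange hole, centred to about 0.5 mm. I could not look straight down on the other, but the oblique view agrees with it being centred.

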